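# Seat the keyed flower vase in the leaning display cup

## Robot

A 7-joint arm with a two-finger parallel gripper is mounted at the origin on the work surface. World frame = base frame: x ahead of the robot, y to its left, z up, the work surface at z = 0. Lengths are in m, angles in rad, forces in N, time in s.
With the tool pointing down it reaches from about 0.4 to 0.85 m from the base axis. Payload 4.4 kg.
Tool frame: the origin (TCP) lies at the very end of the fingers, on their centre line; the grasp point (between the pads) lies pinch_z behind it (pinch_z is the distance from the TCP to the grasp point, in m); x points along the fingers, z is the direction in which the jaws open and shut, and the axes are right-handed (so a half turn about x gives the same grasp; the last joint's range is limited). The gripper opens to 94 mm and grips with 3 to 60 N. Pads are 16 mm wide; open, the fingers measure 119 mm over their backs; the gripper's body (75 mm by 177 mm) begins 78 mm behind the grasp point.
Start: joints at [1.079, 0.628, 0.038, 1.517, -0.027, 0.996, -0.02], TCP at [0.269, -0.592, 0.205] pointing down, gripper open.
Joint ranges: [-3.06, 3.06], [-0.37, 2.12], [-1.25, 1.32], [0.18, 2.47], [-1.1, 4.24], [0.23, 1.98], [-2.94, 2.94]. Speed limits (rad/s): [2.57, 2.57, 3.14, 3.14, 3.14, 3.14, 3.14].

## Interface

Orientations are given as a 3x3 rotation matrix whose columns are the frame's x, y, z axes.
In Python, from station import * gives the robot as it stands. Calls block until the motion is done:
- movep(position, orientation): joint-space move of the TCP to a pose.
- movel(position, attitude=None, vel=0.15, until_force=None): straight line of the TCP; attitude=None keeps the orientation; vel is the mean speed in m/s. With until_force (N) it stops when the force on the tool has changed by that much, and returns True; else False.
- set_joints(angles): joint-space move.
- command_gripper(opening, grasp_force=None): finger opening in m; grasp_force is the grip in N (None keeps the last); returns when the fingers have stopped.
- wait(seconds).
- ik(position, orientation): joint angles nearest the present ones, or None.
- capture(name): name is "side" or "top" or "wrist"; returns the picture (420x560x3 uint8, blue, green, red); there is no depth.
- calibration(name): a dict with "K" (3x3 intrinsics, pixels), "extrinsics" (4x4, takes a point from camera to world coordinates); the wrist camera has in their place "mount" (4x4, takes a point from camera to tool coordinates, whose origin is the TCP and whose axes are the tool frame's). Camera axes: x right, y down, z forward; pixel columns grow to the right and rows downward; lengths in m; the calibration is good to about 2 mm. A picture is of the moment at which its call begins: read the wrist's pose just before it. calibration takes no time and is no camera call.
A pose or a line that the arm cannot do raises PlanningError and nothing moves.
- close_job(): hands the job in, once; it reports no verdict.
Readings, each from a call of its own:
- read_time_s(): time.
- read_joints(): joint angles.
- read_dq(): joint speeds.
- read_tau(): joint torques, N m.
- read_position(): TCP position.
- read_tcp_rot(): TCP orientation.
- read_contact_force(): force on the tool from outside, world axes, zero at the start.
- read_ft_torque(): the same for the moment, N m.
- read_width(): finger opening in m.
Only numpy, scipy, OpenCV 4.12 (cv2) and the standard library are available. Lean on these libraries where they do the work, as an engineer would, in place of code of your own. Each camera call takes 0.05 s, during which the arm holds its last target. There are 200 camera calls.

## Task

Put the tapered metal vase that stands on the table into the empty cup of the leaning display stand. A key bar across the bottom of the cup has to find the cross-shaped slot under the vase: once the vase rests on the bar, feel for it by turning the vase about its own axis with light pressure until it drops, then press it fully home in the taper and let go. Leave the bowl, the spray bottle, the grey basket and the wooden drum standing where they are.

Things in the scene. Friction and masses are not known exactly. Their poses are not given: they have to be found in the camera images.
- vase_mid (a point): Centre (75 mm up, on the axis) of the loose plain steel vase: 150 mm tall, 0.2 to 0.4 kg, upright at the start, z axis out of its mouth. The tapered shank is 46 mm in diameter 18 mm above the bottom and 62 mm at 78 mm; from 78 to 150 mm it is a straight open-topped tube 64 mm in diameter (3 mm wall): the place to grip.
- vase_foot (a point): Centre of the vase's bottom, same axes. Four square feet, 18 mm high and 9 mm square, 29 mm over all, leave a cross-shaped slot 10.5 mm wide and 18 mm deep between them, its arms along the vase's own x and y axes.
- cup (a point): Centre of the inner floor of the empty dark-steel cup, fixed on a stand with a 150 x 110 mm wooden foot. z axis: the cup's axis, out of the mouth; it leans 25 degrees from vertical, roughly toward the robot. Fully home, the vase hangs in the taper with its feet 2 mm off the floor (vase_mid 77 mm from here along the axis); resting on the key bar it is 14 mm higher, with about 2 mm play all round.
- cup_mouth (a point): Centre of that cup's mouth, 75 mm from the floor along the axis, same axes. Inner diameter 62 mm here, tapering to 42 mm at the floor to match the vase's shank; outer 69 mm.
- key_bar (a point): Point on the cup's axis level with the top of the key bar, 16 mm above the cup floor; axes as the cup's. The bar, 34 mm long and 6 mm thick, lies fixed across the axis on the floor. The direction in which it lies differs each time and is NOT given by these axes. The slot being a cross, a turn of at most 45 degrees either way fits, with some 8 degrees of play each way.
- full_stand: An identical fixed stand whose cup already holds a vase with orange flower heads, top about 0.21 m above the table. Origin under its foot. The two stands may have either side of the table. Not to be handled.
- bowl: Loose aluminium bowl, 110 mm across, 45 mm high, origin at the centre of its underside. Leave alone.
- spray: Loose clear bottle with a white cap, 60 mm across, 190 mm tall, origin at the centre of its underside. Leave alone.
- basket: Loose grey plastic tapered tub, 100 mm across the rim, 100 mm high, origin at the centre of its underside. Leave alone.
- drum: Loose round dark wooden box with a knob, 108 mm across, 126 mm high, origin at the centre of its underside. Leave alone.
Mind the look-alikes: they are no part of the job. What is shaped like the part that bears vase_mid but yellow is not meant. Leave any pink look-alike of the part that bears cup alone.

How it is judged:
By the outcome, as a careful person would: the job done as asked, in the order asked, and still so for the second after the job is handed in, with the robot touching nothing.
It also fails if it takes over 58 s, if anything falls off the work surface, if the arm or the gripper's body presses on something with over 40 N, if the wrist force passes 120 N, or if a joint passes its speed limit or range.

## Working session

There is one attempt and no reset: what is moved stays moved. The work goes in short steps, each a Python script; the robot and the scene stay as the last script left them, time stands still between calls to the robot, and variables do not carry over. Pictures are saved under pics/ and viewed, about 8 in all and at most 12, crops included, and the job is handed in when it is done.

```bash
ls; mkdir -p pics
python3 - <<'E'
from station import *
import cv2,numpy as np
np.set_printoptions(precision=4,suppress=True)
for n in("side","top"):
    cv2.imwrite(f"pics/{n}0.png",capture(n)); c=calibration(n); print(n,c["K"],c["extrinsics"])
print(calibration("wrist")); print(pinch_z if 'pinch_z' in globals() else None, read_time_s(), read_tcp_rot())
E
```

```text
pics
side [[447.593    0.     282.8277]
 [  0.     447.593  211.4973]
 [  0.       0.       1.    ]] [[-0.8215 -0.4087  0.3976  0.0267]
 [-0.5701  0.5981 -0.5633  0.7676]
 [-0.0076 -0.6894 -0.7243  1.0897]
 [ 0.      0.      0.      1.    ]]
top [[492.3349   0.     277.0106]
 [  0.     492.3349 203.4891]
 [  0.       0.       1.    ]] [[ 0.0139 -0.9862  0.1651  0.3374]
 [-0.9998 -0.016  -0.0118 -0.0041]
 [ 0.0143 -0.1649 -0.9862  1.3642]
 [ 0.      0.      0.      1.    ]]
{'K': array([[339.0909,   0.    , 278.8033],
       [  0.    , 339.0909, 205.8192],
       [  0.    ,   0.    ,   1.    ]]), 'mount': array([[-0.0006, -0.2293,  0.9734, -0.1783],
       [-0.0001, -0.9734, -0.2293,  0.0669],
       [ 1.    , -0.0002,  0.0005,  0.0004],
       [ 0.    ,  0.    ,  0.    ,  1.    ]])}
0.0188 0.1 [[-0.0007  0.9107  0.413 ]
 [ 0.0015  0.413  -0.9107]
 [-1.      0.     -0.0017]]
```

View pics/side0.png

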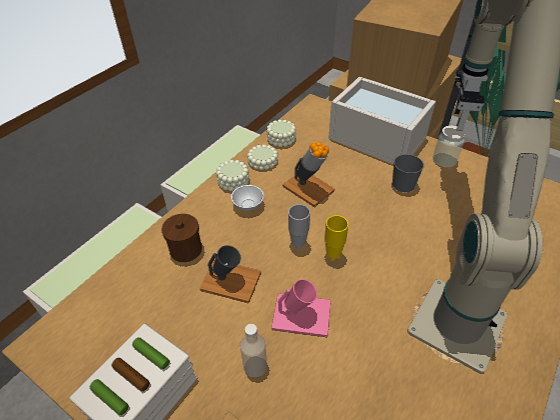

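View pics/top0.png

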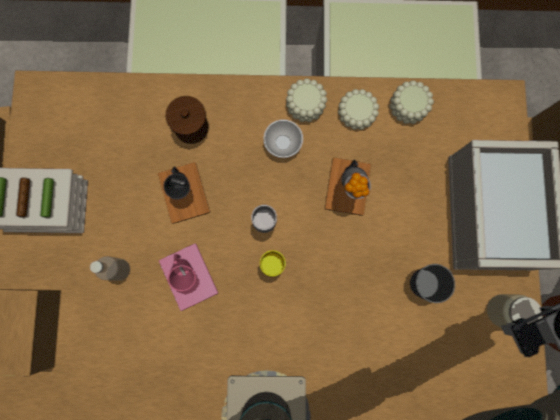

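Run:
```python
import cv2,numpy as np
s=cv2.imread("pics/side0.png");t=cv2.imread("pics/top0.png")
f=lambda im,x,y,w=66,h=50:cv2.resize(im[y:y+h,x:x+w],(396,300),interpolation=cv2.INTER_CUBIC)
o=np.vstack([np.hstack([f(s,200,245),f(s,282,200)]),np.hstack([f(t,150,165),f(t,235,195)])])
cv2.imwrite("pics/crop1.png",o)
```

```text
(no output)
```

View pics/crop1.png

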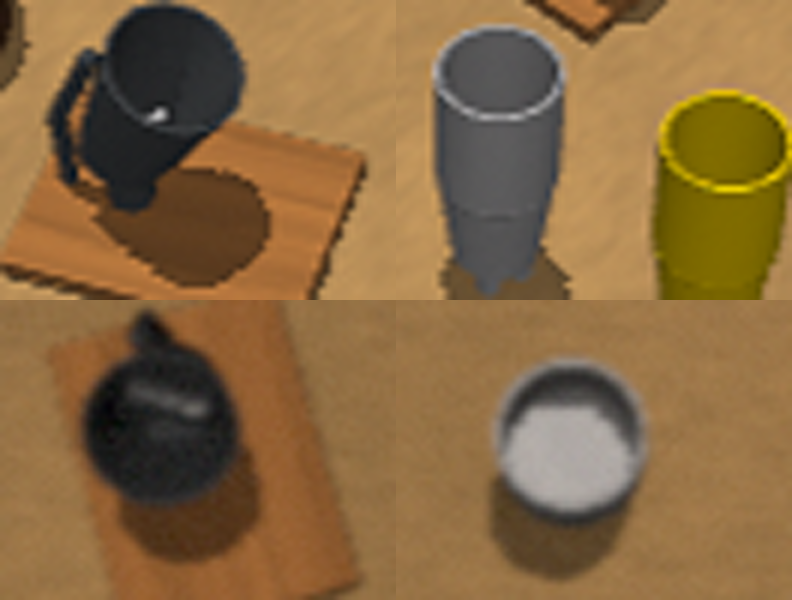

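Vase: plain steel at side (299,226)/top (264,218); the yellow one at side (336,238)/top (272,264) is excluded. Cup: the dark empty one at side (229,256)/top (177,186); the pink one at top (187,275) is excluded, and the other dark one at top (352,187) holds orange flowers. The crop confirms both, and the key bar shows as a bright streak at top (172,179)-(185,183).

```bash
cat > h.py <<'E'
from station import *
import cv2,numpy as np
np.set_printoptions(precision=4,suppress=True)
def cam(n,R=None,p=None):
    c=calibration(n)
    if n!="wrist": return c["K"],np.array(c["extrinsics"])
    T=np.eye(4);T[:3,:3]=read_tcp_rot() if R is None else R;T[:3,3]=read_position() if p is None else p
    return c["K"],T@c["mount"]
def ray(c,uv):
    K,T=c;d=T[:3,:3]@np.linalg.solve(K,[uv[0],uv[1],1.]);return T[:3,3],d/np.linalg.norm(d)
def tri(rs):
    A=sum(np.eye(3)-np.outer(d,d) for o,d in rs);b=sum((np.eye(3)-np.outer(d,d))@o for o,d in rs)
    x=np.linalg.solve(A,b);return x,[np.linalg.norm(np.cross(d,x-o)) for o,d in rs]
def plane(r,z): o,d=r;return o+d*(z-o[2])/d[2]
def proj(c,X):
    K,T=c;q=K@(T[:3,:3].T@(np.asarray(X)-T[:3,3]));return q[:2]/q[2]
def rot(x,z):  # tool x and approximate z
    x=np.array(x,float);x/=np.linalg.norm(x);z=np.array(z,float);z-=x*(x@z);z/=np.linalg.norm(z)
    return np.column_stack([x,np.cross(z,x),z])
def lean(az,a=np.radians(25)): return np.array([np.sin(a)*np.cos(az),np.sin(a)*np.sin(az),np.cos(a)])
E
python3 - <<'E'
from h import *
S,T=cam("side"),cam("top")
print("mouth",tri([ray(S,(228.8,256.2)),ray(T,(177,185.7))]))
print("vase",tri([ray(S,(299.3,212.2)),ray(T,(264,218.3))]),plane(ray(S,(299.3,212.2)),.15),plane(ray(T,(264,218.3)),.15))
a=plane(ray(T,(150+50/6,165+50/6)),.015);b=plane(ray(T,(150+115/6,215)),.015);print("foot edge",np.degrees(np.arctan2(*(b-a)[1::-1])))
m,_=tri([ray(S,(228.8,256.2)),ray(T,(177,185.7))])
# foot corners (far side) from mask for azimuth
im=cv2.imread("pics/top0.png");h=cv2.cvtColor(im,cv2.COLOR_BGR2HSV)
k=((h[...,1]>150)&(h[...,0]<14)&(h[...,2]>50)).astype(np.uint8);k[:160]=0;k[226:]=0;k[:,:155]=0;k[:,215:]=0
c=max(cv2.findContours(k,0,2)[0],key=cv2.contourArea);box=cv2.boxPoints(cv2.minAreaRect(c));print(box)
P=np.array([plane(ray(T,q),.012) for q in box]);print(P)
e=np.diff(np.vstack([P,P[:1]]),axis=0)[:,:2];print(np.linalg.norm(e,axis=1),np.degrees(np.arctan2(e[:,1],e[:,0])),P.mean(0))
for az in(-170,-165,-160):
  n=lean(np.radians(az))
  for d in(.12,.16,.2):
    p=m+n*d
    for zz in((0,1,0),(0,-1,0)): print(az,d,p,ik(p,rot(-n,zz)))
print(read_joints())
E
```

```text
mouth (array([0.5855, 0.2373, 0.1222]), [np.float64(0.0020417384879221467), np.float64(0.0020417384879223683)])
vase (array([0.502 , 0.0129, 0.1505]), [np.float64(0.0007529292634837286), np.float64(0.0007529292634836188)]) [0.5016 0.0123 0.15  ] [0.5028 0.0132 0.15  ]
foot edge -162.88341004771468
[[167.6685 202.7697]
 [169.2191 196.0506]
 [195.     202.    ]
 [193.4494 208.7191]]
[[0.5608 0.2834 0.012 ]
 [0.5799 0.28   0.012 ]
 [0.5642 0.2077 0.012 ]
 [0.5453 0.2112 0.012 ]]
[0.0193 0.0739 0.0193 0.0738] [  -9.9776 -102.1963  169.5136   77.8225] [0.5626 0.2456 0.012 ]
-170 0.12 [0.5356 0.2285 0.2309] [-0.2874  0.3486 -0.3478  2.1048  0.7922  0.4116  0.3065]
-170 0.12 [0.5356 0.2285 0.2309] [-0.6356  0.335   0.1088  2.1138  0.3933  0.3069 -2.4475]
-170 0.16 [0.519  0.2256 0.2672] [ 0.0091  0.3212 -0.7417  2.0845  0.8378  0.5727  0.2582]
-170 0.16 [0.519  0.2256 0.2672] [-0.2244  0.2764 -0.4315  2.0899  0.6728  0.4884 -2.7251]
-170 0.2 [0.5023 0.2226 0.3034] [ 0.1121  0.2565 -0.8566  2.0611  0.7181  0.6377  0.3666]
-170 0.2 [0.5023 0.2226 0.3034] [ 0.152   0.2686 -0.912   2.0603  0.74
[... 465 characters left out ...]
 0.5187]
-165 0.2 [0.5039 0.2154 0.3034] [ 0.022   0.2139 -0.6653  2.0759  0.5509  0.5428 -2.5773]
-160 0.12 [0.5379 0.22   0.2309] [-0.7213  0.3388  0.3312  2.1332 -0.2891  0.2603  1.4332]
-160 0.12 [0.5379 0.22   0.2309] [-0.5595  0.3263  0.1174  2.1293  0.0309  0.2542 -2.0251]
-160 0.16 [0.522  0.2142 0.2672] [-0.0019  0.284  -0.5942  2.1035  0.6008  0.4318  0.5548]
-160 0.16 [0.522  0.2142 0.2672] [-0.4371  0.2447 -0.0461  2.114   0.1907  0.3559 -2.1841]
-160 0.2 [0.5061 0.2084 0.3034] [ 0.463   0.3485 -1.2204  2.0747  0.807   0.6587  0.3495]
-160 0.2 [0.5061 0.2084 0.3034] [-0.2252  0.1766 -0.2989  2.0883  0.267   0.4659 -2.2623]
[ 1.0792  0.6293  0.0384  1.5182 -0.027   0.9963 -0.02  ]
```

Run:
```python
from h import *
m=np.array([.5855,.2373,.1222]);az=np.radians(-164);n=lean(az)
M=np.array(calibration("wrist")["mount"])
def look(c,zc):
    h=np.array([-np.cos(az),-np.sin(az),0]);zc=zc/np.linalg.norm(zc)
    y=h-zc*(h@zc);y/=np.linalg.norm(y);Rc=np.column_stack([np.cross(y,zc),y,zc])
    R=Rc@M[:3,:3].T;return c-R@M[:3,3],R
p=read_position();movel(p+[0,0,.17],vel=.3)
P,R=look(m+n*.28,-n);movep(P,R);print(read_time_s(),read_joints())
out=[]
for i,d in enumerate((0,.07)):
    if i:
        P,R=look(m+n*.28+d*np.array([0,-1,0]),-n-d/.3*np.array([0,-1,0]));movel(P,R,vel=.2)
    wait(.2);c=cam("wrist");im=capture("wrist");cv2.imwrite(f"pics/w{i}.png",im);np.save(f"w{i}.npy",c[1])
    u=proj(c,m).round().astype(int);print(u,c[1][:3,3])
    x,y=max(u[0]-66,0),max(u[1]-66,0);print(x,y);out.append(cv2.resize(im[y:y+133,x:x+133],(400,400),interpolation=cv2.INTER_CUBIC))
cv2.imwrite("pics/wc.png",np.hstack(out));print(read_time_s(),read_joints())
```

```text
3.9333 [ 0.1853  0.6569 -1.0303  1.8078  0.8322  0.9246  0.6542]
[281 204] [0.4732 0.204  0.376 ]
215 138
[283 205] [0.4727 0.1357 0.3765]
217 139
4.8917 [ 0.4916  0.6888 -1.1808  1.8896  0.7063  0.734   0.8484]
```

View pics/wc.png

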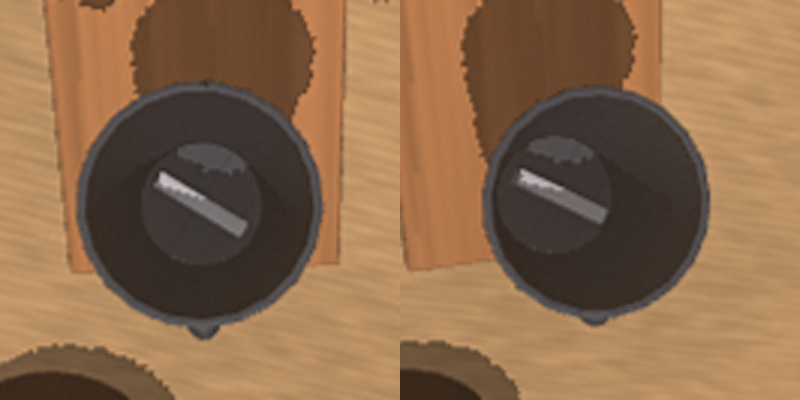

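The view shows the empty cup almost exactly down its axis: in the left crop the rim centre is at about (200,203) and the bar runs (158,178)-(243,230). So the lean and azimuth are confirmed. Next I refine the mouth position, then look at the vase from its pre-grasp pose.

```bash
cat > an.py <<'E'
from h import *
K=calibration("wrist")["K"]
def ell(im,uv,smax=60,r=50,blob=True):
    s=cv2.cvtColor(im,cv2.COLOR_BGR2HSV)[...,1]
    k=(s<smax).astype(np.uint8);k=cv2.morphologyEx(k,cv2.MORPH_CLOSE,np.ones((7,7)))
    k=cv2.morphologyEx(k,cv2.MORPH_OPEN,cv2.getStructuringElement(2,(15,15)))
    b=np.zeros_like(k);cv2.circle(b,tuple(int(v) for v in uv),r,1,-1);k&=b
    c=max(cv2.findContours(k,0,1)[0],key=cv2.contourArea);return cv2.fitEllipse(cv2.convexHull(c))
if __name__=="__main__":
    rs=[];C=[]
    for i,uv in enumerate(((281,204),(283,205))):
        im=cv2.imread(f"pics/w{i}.png");e=ell(im,uv);print(e)
        C.append((K,np.load(f"w{i}.npy")));rs.append(ray(C[-1],e[0]))
    print("mouth",tri(rs))
    s=400/133
    bars=[((158,178),(243,230)),((118,176),(205,216))];off=[(215,138),(217,139)]
    g=[[np.array(q)/s+np.array(off[i])-.33 for q in bars[i]] for i in(0,1)]
    e=[tri([ray(C[0],g[0][j]),ray(C[1],g[1][j])]) for j in(0,1)];print("bar ends",e)
    m=tri(rs)[0];kb=(e[0][0]+e[1][0])/2;v=m-kb;print("axis",v,np.linalg.norm(v),np.degrees(np.arctan2(v[1],v[0])),np.degrees(np.arccos(v[2]/np.linalg.norm(v))))
    # plane based bar direction from w0
    n=lean(np.radians(-164));E=[]
    for q in g[0]:
        o,d=ray(C[0],q);E.append(o+d*(((m-.059*n-o)@n)/(d@n)))
    print("bar plane",E,np.linalg.norm(E[1]-E[0]),(E[0]+E[1])/2,"expected",m-.059*n)
E
python3 an.py
```

```text
((281.5149841308594, 194.41818237304688), (59.309757232666016, 70.50291442871094), 91.02062225341797)
((277.042236328125, 195.20706176757812), (49.68877029418945, 74.79120635986328), 61.9608268737793)
mouth (array([0.5874, 0.2387, 0.0978]), [np.float64(0.0002992690788003745), np.float64(0.00029926907880040637)])
bar ends [(array([0.6083, 0.23  , 0.0622]), [np.float64(0.00010821986905160818), np.float64(0.00010821986905177977)]), (array([0.6135, 0.261 , 0.0737]), [np.float64(9.587102140436972e-05), np.float64(9.587102140431493e-05)])]
axis [-0.0235 -0.0068  0.0299] 0.03864182197921754 -163.89239580075997 39.33572367942601
bar plane [array([0.6158, 0.2315, 0.0445]), array([0.6235, 0.265 , 0.0523])] 0.035327753112577326 [0.6197 0.2483 0.0484] expected [0.6113 0.2456 0.0444]
```

Run:
```python
from h import *
from an import ell
v=np.array([.502,.0129,.15])
R=rot((0,0,-1),(0,1,0));p=v+[-.0,0,.10]
movep(p,R);print(read_time_s(),read_joints());wait(.2)
c=cam("wrist");im=capture("wrist");cv2.imwrite("pics/v0.png",im);np.save("v0.npy",c[1]);print(proj(c,v),c[1][:3,3])
movel(p+[0.03,.04,.02],vel=.2);wait(.2)
c=cam("wrist");im=capture("wrist");cv2.imwrite("pics/v1.png",im);np.save("v1.npy",c[1]);print(proj(c,v))
cv2.imwrite("pics/vc.png",cv2.resize(np.hstack([cv2.imread("pics/v0.png"),im]),(800,300),interpolation=cv2.INTER_AREA))
```

```text
5.6833 [ 0.6461  0.5707 -1.124   1.8454  0.5779  1.0992  0.8784]
[277.6447 205.4039] [0.4364 0.0136 0.428 ]
[234.9558 167.9419]
```

View pics/vc.png

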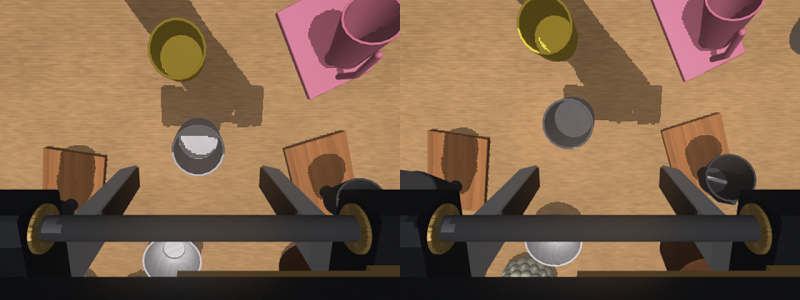

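Run:
```python
from h import *
K=calibration("wrist")["K"]
S,T=cam("side"),cam("top")
def fit(f,uv,r,o=9):
    im=cv2.imread(f).astype(int);k=((im[...,0]-im[...,2])>-22).astype(np.uint8)
    k=cv2.morphologyEx(k,cv2.MORPH_CLOSE,cv2.getStructuringElement(2,(9,9)))
    b=np.zeros_like(k);cv2.circle(b,uv,r,1,-1);k&=b
    k=cv2.morphologyEx(k,cv2.MORPH_OPEN,cv2.getStructuringElement(2,(15,15)))
    c=max(cv2.findContours(k,0,1)[0],key=cv2.contourArea);h=cv2.convexHull(c);return cv2.fitEllipse(h),cv2.boundingRect(h)
C=[(K,np.load(f"w{i}.npy")) for i in(0,1)]
f=[fit(f"pics/w{i}.png",u,55) for i,u in enumerate(((281,205),(282,206)))]
for e in f: print(e)
bb=[np.array([b[0]+b[2]/2-.5,b[1]+b[3]/2-.5]) for _,b in f];man=[(281.0,205.3),(281.8,205.8)]
for q in(bb,man,[e[0][0] for e in f]):
  print("mouth w",tri([ray(C[i],q[i]) for i in(0,1)]),"all",tri([ray(C[i],q[i]) for i in(0,1)]+[ray(T,(177,185.7)),ray(S,(228.8,256.2))]))
V=[(K,np.load(f"v{i}.npy")) for i in(0,1)]
g=[fit(f"pics/v{i}.png",u,48) for i,u in enumerate(((277,206),(235,170)))]
for e,c in zip(g,V): print(e,plane(ray(c,e[0][0]),.15))
```

```text
(((280.9823303222656, 205.81524658203125), (80.51618957519531, 81.84965515136719), 0.5728248357772827), (241, 165, 81, 84))
(((281.81610107421875, 205.91696166992188), (74.61515045166016, 76.6741714477539), 5.688246250152588), (245, 168, 75, 78))
mouth w (array([0.5893, 0.2388, 0.1182]), [np.float64(8.322444082337536e-05), np.float64(8.322444082326354e-05)]) all (array([0.5863, 0.2374, 0.1227]), [np.float64(0.0012170012685064474), np.float64(0.0009677899158400227), np.float64(0.001209639021601483), np.float64(0.0029234790718607497)])
mouth w (array([0.5887, 0.2386, 0.1178]), [np.float64(0.00011029021680451224), np.float64(0.00011029021680461574)]) all (array([0.5861, 0.2373, 0.1222]), [np.float64(0.000749692304280469), np.float64(0.0008499405386343316), np.float64(0.0015670321207191238), np.float64(0.0025423327399668)])
mouth w (array([0.589 , 0.2387, 0.1177]), [np.float64(5.070306607280269e-05), np.float64(5.070306607256217e-05)]) all (array([0.5862, 0.2373, 0.1224]), [np.float64(0.000977876686735177), np.float64(0.000840357309721139), np.float64(0.0014510651043869618), np.float64(0.0026667485830445727)])
(((276.9632873535156, 206.35589599609375), (72.83321380615234, 81.10381317138672), 0.38264456391334534), (241, 165, 73, 81)) [0.5028 0.0123 0.15  ]
(((236.172607421875, 171.1668243408203), (70.26435089111328, 74.62016296386719), 44.26878356933594), (200, 136, 72, 72)) [0.5048 0.0139 0.15  ]
```

```bash
cat >> h.py <<'E'
from scipy.spatial.transform import Rotation as Ro
MO=np.array([.589,.2387,.1178]);N=lean(np.radians(-164))
def pose(h,roll,m=MO):  # h: vase foot above cup floor along axis; TCP 97 mm above vase foot
    return m+N*(h-.075+.097), Ro.from_rotvec(-N*np.radians(roll)).as_matrix()@rot(-N,(0,1,0))
E
python3 - <<'E'
from h import *
for h in(.002,.016,.05,.10):
    for r in(-100,-50,-25,0,25,50,100): 
        q=ik(*pose(h,r));print(h,r,q)
print(ik([.5026,.0125,.097],rot((0,0,-1),(0,1,0))))
E
```

```text
0.002 -100 [ 0.2206  0.8012 -1.1266  2.0927  1.5302  0.8247  1.4934]
0.002 -50 [ 0.0683  0.6646 -0.8266  2.0964  1.4687  0.5783  0.6296]
0.002 -25 [-0.0554  0.6047 -0.6241  2.0997  1.4207  0.4422  0.2138]
0.002 0 [-0.2198  0.5592 -0.3768  2.1043  1.3379  0.2974 -0.1678]
0.002 25 [-0.2511  0.5537 -0.3313  2.1052  1.3166  0.2726 -0.5875]
0.002 50 [-0.2511  0.5537 -0.3313  2.1052  1.3166  0.2726 -1.0238]
0.002 100 [-0.2511  0.5537 -0.3313  2.1052  1.3166  0.2726 -1.8965]
0.016 -100 [ 0.2375  0.7801 -1.1536  2.0969  1.4964  0.8316  1.5141]
0.016 -50 [ 0.09    0.6428 -0.8583  2.1004  1.4259  0.5895  0.6644]
0.016 -25 [-0.0271  0.5836 -0.6653  2.1034  1.3711  0.4612  0.2589]
0.016 0 [-0.1751  0.5386 -0.4418  2.1075  1.2847  0.3327 -0.1144]
0.016 25 [-0.2512  0.5242 -0.3316  2.1096  1.2235  0.2752 -0.4996]
0.016 50 [-0.2512  0.5242 -0.3316  2.1096  1.2235  0.2752 -0.9359]
0.016 100 [-0.311   0.5162 -0.2463  2.1113  1.16    0.2329 -1.7525]
0.05 -100 [ 0.2827  0.7296 -1.2225  2.1027  1.412   0.8497  1.5677]
0.05 -50 [ 0.1484  0.5912 -0.9407  2.1056  1.3216  0.6197  0.7494]
0.05 -25 [ 0.0461  0.5335 -0.7686  2.1081  1.2557  0.5086  0.3619]
0.05 0 [-0.0742  0.4895 -0.5847  2.1112  1.1689  0.4078 -0.0028]
0.05 25 [-0.203   0.4601 -0.3994  2.1146  1.0511  0.3207 -0.3345]
0.05 50 [-0.3005  0.4465 -0.2633  2.1172  0.9306  0.2646 -0.6588]
0.05 100 [-0.2561  0.4519 -0.325   2.116   0.9901  0.2892 -1.5872]
0.1 -100 [ 0.2417  0.5127 -1.0599  2.1021  1.1627  0.6611  1.7525]
0.1 -50 [ 0.2481  0.5178 -1.0719  2.1019  1.1684  0.6692  0.8749]
0.1 -25 [ 0.1645  0.4622 -0.9248  2.1037  1.0952  0.5788  0.5023]
0.1 0 [ 0.0674  0.4185 -0.7728  2.1058  1.0117  0.502   0.1411]
0.1 25 [-0.0366  0.3864 -0.6218  2.1083  0.9189  0.4388 -0.2095]
0.1 50 [-0.1283  0.3663 -0.4947  2.1105  0.8308  0.3939 -0.563 ]
0.1 100 [-0.3809  0.3376 -0.1592  2.117   0.535   0.3044 -1.1507]
[ 0.499   0.7504 -0.9099  2.0104  0.8387  0.8093  0.6601]
```

Run:
```python
from h import *
R=rot((0,0,-1),(0,1,0));v=np.array([.5026,.0125,0])
movel(v+[0,0,.25],R,vel=.25);print(read_contact_force())
print(movel(v+[0,0,.097],vel=.12,until_force=6),read_position())
command_gripper(.05,45);print("w",read_width(),read_contact_force())
movel(v+[0,0,.30],vel=.2);print("w",read_width(),read_contact_force(),read_time_s())
movep(*pose(.12,-45));wait(.2);print(read_time_s(),read_joints(),read_width(),read_contact_force(),read_position()-pose(.12,-45)[0])
o=[]
for n,X in(("side",MO+N*.06),("top",MO+N*.06)):
    im=capture(n);u=proj(cam(n),X).astype(int);o.append(cv2.resize(im[u[1]-50:u[1]+50,u[0]-50:u[0]+50],(400,400),interpolation=cv2.INTER_CUBIC))
cv2.imwrite("pics/held.png",np.hstack(o))
```

```text
[0.046  0.2568 0.7271]
False [0.5031 0.0126 0.0976]
w 0.06384343007717128 [-0.8999 -0.2779  2.3392]
w 0.06385901887824932 [ 0.8093  0.5587 -3.3151] 10.1417
11.2083 [ 0.2142  0.4324 -0.981   2.0972  1.0289  0.6037  0.9088] 0.06358121833610299 [-0.04    1.1436 -3.1386] [ 0.001  -0.0015 -0.0001]
```

View pics/held.png

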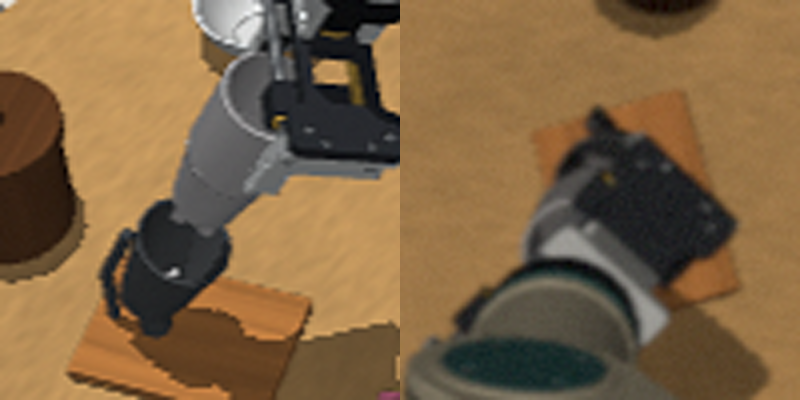

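The vase is held firmly (63.6 mm) and lies coaxial above the cup mouth in the side view. I now lower it with force guarding.

```bash
cat >> h.py <<'E'
def hh(p=None,m=MO):
    p=read_position() if p is None else p
    d=p-m;a=d@N;return a+.075-.097, d-N*a   # vase height above cup floor, lateral offset
def st(tag=""):
    h,l=hh();f=read_contact_force();print(tag,f"t{read_time_s():.1f} h{h*1e3:.1f}mm lat",(l*1e3).round(1),"F",f.round(1),f"ax {f@N:.1f} w{read_width()*1e3:.1f}",(read_ft_torque()).round(2))
E
python3 - <<'E'
from h import *
st()
l=hh()[1]
p,R=pose(.055,-45);print(movel(p-l,R,vel=.08,until_force=8));wait(.1);st("a")
l=hh()[1]*.5+l
p,R=pose(.005,-45);print(movel(p-l,R,vel=.03,until_force=6));st("b");wait(.1);st("b")
print(read_joints())
E
```

```text
t11.3 h119.8mm lat [ 0.6 -1.1  0.1] F [-0.  -0.5 -4.1] ax -3.7 w63.6 [-0.09  0.64 -0.02]
False
a t12.4 h55.4mm lat [-0.3  1.2  0. ] F [-1.1  0.1 -2.5] ax -1.8 w64.0 [-0.11  0.74  0.02]
True
b t13.4 h22.0mm lat [-1.6 -0.7 -0.8] F [-2.6 -2.1  4.4] ax 5.3 w63.9 [-0.04  0.23 -0.07]
b t13.5 h22.0mm lat [-1.6 -0.8 -0.8] F [-2.4 -0.7  5.2] ax 5.8 w64.0 [ 0.03  0.22 -0.  ]
[ 0.0473  0.6037 -0.7853  2.1056  1.3822  0.537   0.6037]
```

```bash
cat > sweep.py <<'E'
from h import *
import sys
a,b,s=map(float,sys.argv[1:4]);h0=hh()[0];lat=hh()[1];ch=h0-.001
for r in np.arange(a,b+.1*np.sign(s),s):
    p,R=pose(ch,r);movel(p+lat,R,vel=.02)
    f=read_contact_force()@N;h=hh()[0]
    if f<5 : ch=min(ch,h)-.0015
    elif f>11: ch+=.001
    print(f"t{read_time_s():.1f} r{r:.0f} h{h*1e3:.1f} ch{ch*1e3:.1f} ax{f:.1f} w{read_width()*1e3:.1f}")
    if h<h0-.0055: print("DROP");break
    if read_time_s()>35: break
st()
E
python3 sweep.py -41 49 4
```

```text
t13.8 r-41 h21.8 ch22.0 ax12.2 w64.0
t14.1 r-37 h22.0 ch20.5 ax3.7 w64.0
t14.3 r-33 h21.5 ch21.5 ax16.4 w63.7
t14.6 r-29 h21.7 ch21.5 ax7.1 w63.8
t14.8 r-25 h21.6 ch21.5 ax7.2 w64.0
t15.1 r-21 h21.5 ch21.5 ax5.2 w64.1
t15.3 r-17 h21.4 ch19.9 ax4.0 w63.8
t15.6 r-13 h19.5 ch18.0 ax-2.3 w63.9
t15.8 r-9 h17.7 ch16.2 ax-4.4 w63.6
t16.1 r-5 h16.0 ch14.5 ax-6.1 w64.1
DROP
 t16.1 h16.0mm lat [-2.4 -0.2 -1.1] F [-3.   2.6 -7.8] ax -6.1 w64.1 [0.45 1.9  0.37]
```

Run:
```python
from h import *
l=hh()[1]
p,R=pose(.0,-7);print(movel(p,R,vel=.03,until_force=12));st("a");wait(.2);st("a")
```

```text
True
a t16.4 h10.4mm lat [-4.1 -0.1 -1.8] F [ 1.2  1.  -4. ] ax -4.2 w63.7 [0.15 0.13 0.08]
a t16.6 h10.5mm lat [-4.3 -0.1 -2. ] F [ 4.5  1.1 -3.3] ax -5.0 w64.0 [ 0.11 -0.6  -0.07]
```

Run:
```python
from h import *
x=read_tcp_rot()[:,0];print(x,-N,np.degrees(np.arccos(-x@N)),read_joints());st()
o=[]
for n,X in(("side",MO+N*.03),("wrist",None)):
    im=capture(n)
    if X is None: im=cv2.resize(im,(533,400))
    else:
        u=proj(cam(n),X).astype(int);im=cv2.resize(im[u[1]-50:u[1]+50,u[0]-33:u[0]+33],(264,400),interpolation=cv2.INTER_CUBIC)
    o.append(im)
cv2.imwrite("pics/d1.png",np.hstack(o))
```

```text
[ 0.4015  0.1174 -0.9083] [ 0.4062  0.1165 -0.9063] 0.3001180156024023 [-0.0012  0.6076 -0.7097  2.1085  1.4105  0.4894 -0.1109]
 t16.6 h10.5mm lat [-4.3 -0.1 -2. ] F [ 4.5  1.1 -3.3] ax -5.0 w64.0 [ 0.11 -0.6  -0.07]
```

View pics/d1.png

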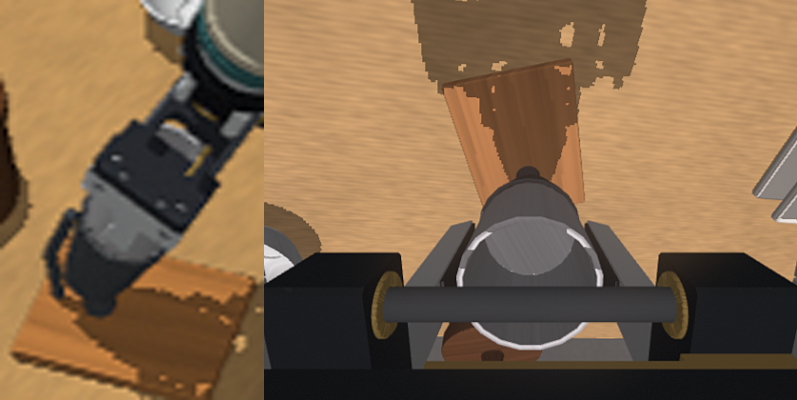

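Run:
```python
from h import *
for i in range(5):
    h,l=hh();f=read_contact_force();fl=f-N*(f@N)
    p,R=pose(h-.003,-7);s=movel(p+l+fl*.0002,R,vel=.03,until_force=15);wait(.1);st(str(s))
    if read_contact_force()@N>18: break
```

```text
True t17.0 h8.2mm lat [-3.9 -0.1 -1.8] F [-2.3 -2.4  4.3] ax 5.1 w63.8 [0.19 0.24 0.02]
False t17.4 h7.2mm lat [-4.  -0.5 -1.8] F [-11.2  -6.9  21.8] ax 25.1 w63.7 [-0.5   0.88  0.03]
```

Run:
```python
from h import *
for i in range(3):
    h,l=hh();p,R=pose(h-.003-.001*i,-7);s=movel(p+l,R,vel=.03,until_force=20);wait(.1);st(str(s))
    if read_contact_force()@N>38: break
```

```text
False t17.7 h7.1mm lat [-4.  -0.4 -1.9] F [-17.9 -10.5  32.7] ax 38.1 w64.0 [-0.72  1.04 -0.1 ]
```

Run:
```python
from h import *
h,l=hh();p,R=pose(h-.0005,-7);movel(p+l,R,vel=.02);st("relax")
command_gripper(.094);st("open")
h,l=hh();p,R=pose(h+.13,-7);print(movel(p+l,R,vel=.1,until_force=10));st("up")
p,R=pose(.24,-7);movel(p,R,vel=.15);wait(.3);st("away")
q=read_position();movel(q+[-.05,-.12,.05],vel=.2);wait(.5)
o=[]
for n,X in(("side",MO+N*.03),("top",MO+N*.03)):
    im=capture(n);cv2.imwrite(f"pics/{n}9.png",im);u=proj(cam(n),X).astype(int);o.append(cv2.resize(im[u[1]-50:u[1]+50,u[0]-50:u[0]+50],(400,400),interpolation=cv2.INTER_CUBIC))
cv2.imwrite("pics/end.png",np.hstack(o))
```

```text
relax t18.0 h7.2mm lat [-4.1 -0.5 -1.9] F [-6.4 -4.3 11. ] ax 13.1 w63.6 [-0.08  0.46  0.19]
open t18.6 h6.5mm lat [-4.1 -0.4 -1.9] F [ 0.2  0.7 -0.6] ax -0.7 w94.2 [-0.01  0.24 -0.01]
False
up t20.1 h136.2mm lat [-4.3 -0.6 -2. ] F [ 0.2 -1.1  0.3] ax 0.3 w93.8 [-0.04  0.27 -0.  ]
away t21.2 h239.6mm lat [-0.4  0.1 -0.1] F [-0.6 -0.2 -0.4] ax -0.1 w94.0 [-0.09  0.28  0.03]
```

View pics/end.png

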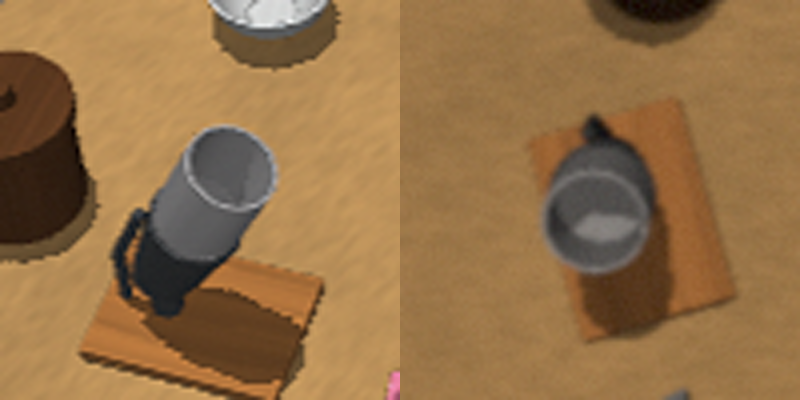

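View pics/side9.png

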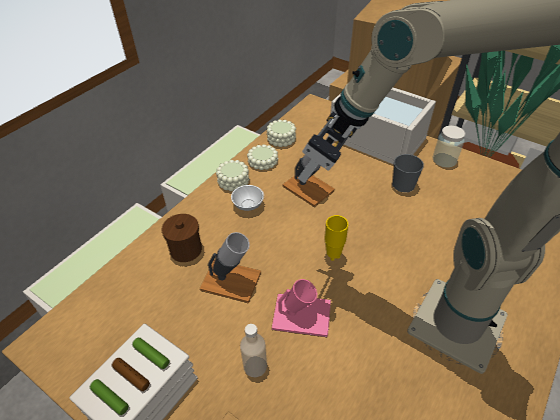

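Run:
```python
from h import *
print(read_position(),read_contact_force(),read_time_s())
r=[]
for n,q in(("side",(230,167)),("top",(597,221))):
    u=proj(cam(n),MO+N*.03).astype(int);x=q[0]-(400 if n=="top" else 0);r.append(ray(cam(n),u-50+np.array([x,q[1]])/4-.4))
X,e=tri(r);print("rim centre",X,e,"along/lat from mouth est",(X-MO)@N,X-MO-N*((X-MO)@N))
close_job()
```

```text
[0.4324 0.0883 0.4047] [-0.6737 -0.5607 -0.6021] 23.2
rim centre [0.5547 0.2284 0.193 ] [np.float64(0.000813924290916047), np.float64(0.000813924290916145)] along/lat from mouth est 0.0832296214033958 [-0.0004 -0.0006 -0.0003]
the job is handed in; nothing more can be done
```

The steel vase is in the empty cup of the leaning stand, pressed home and let go. I handed the job in at about 23 s of the 58 s allowed.

- **Feeling for the key:** I gripped the vase by its straight tube and lowered it until it touched the bar. Then I turned it with light pressure, roughly 4 to 16 N. It began to drop after about 30 degrees of turn.
- **Pressing home:** It came to rest 14.9 mm below where it sat on the bar; 14 mm was expected. Raising the push from 25 to 38 N moved it only 0.1 mm more.
- **Last checks:** After release the pictures show the vase straight in the taper. Its rim centre is within 1 mm of the cup's axis. The bowl, drum, spray bottle, grey basket, and yellow and pink look-alikes appear where they were in the side view. The gripper was clear and read almost no force.
- **What disagreed:** The camera estimate of the mouth was about 5–6 mm low along the axis. Contact with the bar came at 22 mm instead of 16 mm, and the final rim sits 83 mm above the estimated mouth instead of 77 mm. The two offsets agree, so I take it as an error in the estimate, not a vase short of home. The tool also read about 4 mm to one side while the vase was seated. I could not explain that, but the forces stayed low and the vase did not come out skewed.

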